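Tune the plug-in modules on the test bench

TASK

Plug every coloured module standing on the bench fully into the tapered socket whose rim has its colour. Then, with the orange tuning tool, turn the slotted trimmer on top of each plugged-in module until its white pointer stands in the green band (never turn a trimmer with the fingers), and finally put the tuning tool back fully home in its stand, leaving the timer, bottle, screwdriver and tape roll alone.

Things in the scene. Friction and masses are not known exactly. Their poses are not given: they have to be found in the camera images.
- tester: fixed test bench: aluminium base plate 84 x 270 x 12 mm carrying the three sockets in a row along its y axis, 85 mm apart (the colour order varies). Origin: centre of its underside.
- tool_stand: fixed grey square stand for the tuning tool, 56 x 56 mm, 68 mm tall, with a square tapered mouth (44 mm wide at the rim, walls sloping in to a 26 mm throat at 18 mm below the rim, hollow below). Origin: centre of its underside, z up.
- stand_seat (a point): 8 mm above the underside of the tool stand, on its centre line: where the tuning tool's origin (blade tip) is when the tool is fully home in the stand. Axes as the stand's.
- tuning_tool: loose plastic tuning tool, 70 g, 130 mm long, upright in its stand, blade down. Origin: middle of the blade's tip edge; z up along the tool. White blade 18 mm wide along x, 3 mm thick along y (z 0 to 12 mm), round white shaft 10 mm thick (to z 40 mm), orange square taper 24 mm growing to 40 mm wide (z 40 to 56 mm), flange 40 x 40 mm (z 56 to 60 mm), then the handle
- tool_handle (a point): middle of the tuning tool's orange handle, 100 mm above the blade tip, a good place to grip: the handle is 18 x 18 mm square with flat sides facing the tool's x and y, from 60 to 130 mm above the blade tip. Axes as the tool's.
- timer: bystander: small white and blue timer, 49 x 69 x 15 mm, lying on the bench; leave alone. Origin: centre of underside.
- white_bottle: bystander: small white bottle, 42 mm thick, 85 mm tall; leave alone. Origin: centre of underside.
- screwdriver: bystander: red-handled metal screwdriver, 185 mm long, lying on the bench; leave alone (it is not the tuning tool). Origin: centre of underside.
- yellow_tape: bystander: roll of yellow tape, 84 mm across, 19 mm high; leave alone. Origin: centre of underside.
- module_red: loose red plug-in module (may be absent), 250 g, upright on the bench. Origin: centre of its underside, z up. Silver square taper, 34 mm wide at z 0 growing to 52 mm at z 16 mm; above it a red square can 52 x 52 mm, flat sides facing the module's x and y, z 16 to 60 mm; dark grey slotted trimmer rotor 34 mm across on the middle of its top, z 60 to 69.5 mm
- socket_red: fixed socket with a red rim, on the test bench: 70.5 mm square outside, 26 mm tall, square tapered mouth 56.5 mm wide at the rim that matches the module's taper and centres it. Origin: centre of its underside, x and y along its sides. A module fits in any of its four quarter turns.
- seat_red (a point): point on the centre line of the red socket, 6 mm above its underside: where the underside centre of the seated module comes to rest (the module's can then begins 4 mm below the socket's rim). Axes as the socket's.
- trim_red (a joint): angle (rad) of the red trimmer rotor about the module's z, counter-clockwise from above positive; at 0 its white pointer and its slot lie along the module's +x and point at the middle of the green band on the top face, which covers -0.2 to 0.2 rad. Stops at -3 and 3. It stays where it is left; turning takes about 0.02 N m.
- slot_red (a point): on the red trimmer's axis, at the floor of its slot (62 mm above the module's underside); turns with the rotor: its x axis runs along the slot towards the white pointer. The slot is 5 mm wide (chamfered to 10 mm at its top), 26 mm long and 7.5 mm deep, so a blade turns about 0.11 rad in it before it bites.
- module_yellow: loose yellow plug-in module (may be absent), 250 g, upright on the bench. Origin: centre of its underside, z up. Silver square taper, 34 mm wide at z 0 growing to 52 mm at z 16 mm; above it a yellow square can 52 x 52 mm, flat sides facing the module's x and y, z 16 to 60 mm; dark grey slotted trimmer rotor 34 mm across on the middle of its top, z 60 to 69.5 mm
- socket_yellow: fixed socket with a yellow rim, on the test bench: 70.5 mm square outside, 26 mm tall, square tapered mouth 56.5 mm wide at the rim that matches the module's taper and centres it. Origin: centre of its underside, x and y along its sides. A module fits in any of its four quarter turns.
- seat_yellow (a point): point on the centre line of the yellow socket, 6 mm above its underside: where the underside centre of the seated module comes to rest (the module's can then begins 4 mm below the socket's rim). Axes as the socket's.
- trim_yellow (a joint): angle (rad) of the yellow trimmer rotor about the module's z, counter-clockwise from above positive; at 0 its white pointer and its slot lie along the module's +x and point at the middle of the green band on the top face, which covers -0.2 to 0.2 rad. Stops at -3 and 3. It stays where it is left; turning takes about 0.02 N m.
- slot_yellow (a point): on the yellow trimmer's axis, at the floor of its slot (62 mm above the module's underside); turns with the rotor: its x axis runs along the slot towards the white pointer. The slot is 5 mm wide (chamfered to 10 mm at its top), 26 mm long and 7.5 mm deep, so a blade turns about 0.11 rad in it before it bites.
- module_blue: loose blue plug-in module (may be absent), 250 g, upright on the bench. Origin: centre of its underside, z up. Silver square taper, 34 mm wide at z 0 growing to 52 mm at z 16 mm; above it a blue square can 52 x 52 mm, flat sides facing the module's x and y, z 16 to 60 mm; dark grey slotted trimmer rotor 34 mm across on the middle of its top, z 60 to 69.5 mm
- socket_blue: fixed socket with a blue rim, on the test bench: 70.5 mm square outside, 26 mm tall, square tapered mouth 56.5 mm wide at the rim that matches the module's taper and centres it. Origin: centre of its underside, x and y along its sides. A module fits in any of its four quarter turns.
- seat_blue (a point): point on the centre line of the blue socket, 6 mm above its underside: where the underside centre of the seated module comes to rest (the module's can then begins 4 mm below the socket's rim). Axes as the socket's.
- trim_blue (a joint): angle (rad) of the blue trimmer rotor about the module's z, counter-clockwise from above positive; at 0 its white pointer and its slot lie along the module's +x and point at the middle of the green band on the top face, which covers -0.2 to 0.2 rad. Stops at -3 and 3. It stays where it is left; turning takes about 0.02 N m.
- slot_blue (a point): on the blue trimmer's axis, at the floor of its slot (62 mm above the module's underside); turns with the rotor: its x axis runs along the slot towards the white pointer. The slot is 5 mm wide (chamfered to 10 mm at its top), 26 mm long and 7.5 mm deep, so a blade turns about 0.11 rad in it before it bites.
There are look-alikes about, which are no part of the job. What is shaped like the tool_stand but turquoise is not meant.

How it is judged:
By the outcome, as a careful person would: the job done as asked, in the order asked, and still so for the second after the job is handed in, with the robot touching nothing.
Of module_red, module_yellow, module_blue only 2 to 3 are there at a start; the rules pass over those that are not, and their reading is None.
At some moment in a run one of module_red, module_yellow, module_blue may be knocked a few centimetres aside while the robot is not near it.
It also fails if it takes over 210 s, if anything falls off the work surface, if the arm or the gripper's body presses on something with over 40 N, if the wrist force passes 120 N, or if a joint passes its speed limit or range.

ROBOT

A 7-joint arm with a two-finger parallel gripper is mounted at the origin on a cart in front of the work surface, level with it; the furniture and walls round the work are solid. World frame = base frame: x ahead of the robot, y to its left, z up, the work surface at z = 0. Lengths are in m, angles in rad, forces in N, time in s.
With the tool pointing down it reaches from about 0.4 to 0.875 m from the base axis. Payload 19.3 kg.
Tool frame: the origin (TCP) lies midway between the tips of the shut fingers; the grasp point (between the pads) lies 19 mm behind it (tcp_to_grasp is the z of the grasp point in the tool frame, in m); z points along the fingers, y is the line along which they close (so a half turn about z gives the same grasp; the last joint's range is limited). The gripper opens to 85 mm and grips with 20 to 120 N. Pads are 22 mm wide; open, the fingers measure 114 mm over their backs; the gripper's body (76 mm by 85 mm) begins 54 mm behind the grasp point. The pads swing forward as they close: fully open they stand 13 mm farther back than shut.
Start: joints at [1.204, 0.521, -0.036, 1.599, 0.021, 1.021, -0.113], TCP at [0.183, -0.598, 0.231] pointing down, gripper open.
Joint ranges: [-2.91, 2.91], [-0.3, 2.13], [-1.5, 1.42], [0.17, 2.43], [-1.26, 4.41], [0.16, 1.93], [-2.52, 2.52]. Speed limits (rad/s): [1.89, 1.89, 2.39, 2.39, 3.01, 3.01, 3.01].

INTERFACE

Orientations are given as [roll, pitch, yaw] about the fixed x, y, z axes, in that order (R = Rz(yaw) Ry(pitch) Rx(roll)).
In Python, from workcell import * gives the robot as it stands.
- The arm moves only by the tool send_rows, never from a script. Its argument "increments" is a list of rows, each a list of 3 entries, a list of its own where there are three numbers: the shift along the tool's x, y, z in mm, then the turn, a rotation vector about the tool's x, y, z in degrees, then the gripper's target within -1 to 1 (fully open at 1, half-way at 0, shut at -1). In form: [[[x, y, z], [wx, wy, wz], grip], ...]. A call has 1 to 10 rows; each row is the pose to reach, as a shift and turn from the pose commanded when the call began, along the tool's axes at that moment; what a row does not reach only later rows make up. A row lasts 1/10 s, in which the tool goes at most 50 mm and 8.59 degrees, less where a joint would pass 70% of its speed; a pose out of reach is approached as far as the arm can. A call with a gripper value outside its range is refused whole. The fingers move at their own pace and stop on an object; "newtons" is the grip in N (left out, the last holds). Time passes only in rows, so rows that repeat a pose let the fingers close. It gives the time, the measured TCP pose, the force, the opening and the grip force at its end, in the units of the state.
- observe(): the state, without advancing time (a new reading comes with each control period).
- grab_frame(name): name is "scene" or "top"; returns the picture (480x640x3 uint8, blue, green, red); there is no depth.
- camera_params(name): a dict with "fovy" (degrees; the focal length in pixels is half the picture's height over the tangent of half this angle, whatever the lens; pixels are square), "cx", "cy" (the principal point, pixels), "distortion" ([k1, k2, p1, p2, k3] as OpenCV has them; the pictures are not rectified), "extrinsics" (4x4, takes a point from world to camera coordinates). Camera axes: x right, y down, z forward; pixel columns grow to the right and rows downward; lengths in m; the calibration is good to about 2 mm. A picture is of the moment at which its call begins. camera_params takes no time and is no camera call.
- job_done(): hands the job in; it is judged then, once.
The state is a dict: "clock": time; "qpos": joint angles; "qd": joint speeds; "joint_efforts": joint torques, N m; "position": TCP position; "tool_rot": TCP orientation; "force": force on the tool from outside, world axes, zero at the start; "moment": the same for the moment, N m; "grip_width": finger opening in m; "finger_force": force on a finger pad.
Only numpy, scipy, OpenCV 4.12 (cv2) and the standard library are available. Lean on these libraries where they do the work, as an engineer would, in place of code of your own. Each camera call takes 0.05 s, during which the arm holds its last target. There are 200 camera calls.

## Working session

There is one attempt and no reset: what is moved stays moved. The work goes in short steps, Python scripts to look and compute and a tool call to move; the robot and the scene stay as the last step left them, time stands still between calls to the robot, and variables do not carry over. Pictures are saved under pics/ and viewed, at most 14 in all, crops included, and the job is handed in when it is done.

Besides the shell and the picture viewer there is one more tool, called after ">>>" as a command line: name --argument value ..., lists and objects as JSON in quotes. send_rows: Moves the arm, as the interface text tells. Its arguments: {"type":"object","properties":{"increments":{"type":"array"},"newtons":{"type":"number"}},"required":["increments"]}

```bash
mkdir -p pics; ls
python3 - <<'E'
from workcell import *
import cv2
for n in("scene","top"):
    cv2.imwrite(f"pics/{n}0.png",grab_frame(n)); print(camera_params(n))
print(observe())
E
```

```text
pics
{'fovy': 52.931109759699616, 'cx': 320.57139608389787, 'cy': 240.5793303884485, 'distortion': array([-0.12718305,  0.        ,  0.        ,  0.        ,  0.        ]), 'extrinsics': array([[-0.69735653, -0.71663676, -0.01120801,  0.47306357],
       [-0.34922615,  0.35340345, -0.86784048,  0.15487699],
       [ 0.62588734, -0.60128009, -0.49671651,  1.02738289],
       [ 0.        ,  0.        ,  0.        ,  1.        ]])}
{'fovy': 53.74613888452554, 'cx': 322.1693970947002, 'cy': 238.89736528531722, 'distortion': array([-0.02593306,  0.        ,  0.        ,  0.        ,  0.        ]), 'extrinsics': array([[-0.01418334, -0.99966076, -0.02184498,  0.26740228],
       [-0.99092412,  0.01697332, -0.1333465 ,  0.43822728],
       [ 0.13367205,  0.01975542, -0.9908287 ,  1.17995556],
       [ 0.        ,  0.        ,  0.        ,  1.        ]])}
{'clock': 0.1, 'qpos': array([ 1.20382553,  0.52193678, -0.03631102,  1.59993017,  0.02120744,
        1.02112585, -0.11281035]), 'qd': array([ 0.0013154 , -0.00184554, -0.00033274, -0.0002289 ,  0.0015184 ,
       -0.00089192, -0.00026407]), 'joint_efforts': array([ 1.85403289e-03, -9.28498936e+01,  1.98365316e+00, -3.70534837e+01,
        1.81297527e-02,  5.31775833e-03,  1.76669414e-05]), 'position': array([ 0.1826399 , -0.59740583,  0.23080192]), 'tool_rot': array([-3.14058129e+00,  8.60543969e-05,  2.96738796e-01]), 'force': array([ 0.53243691, -0.39863972, -0.46622544]), 'moment': array([ 0.01681423, -0.01714995,  0.03433885]), 'finger_force': 0.0, 'grip_width': 0.08530409009025043}
```

View pics/top0.png

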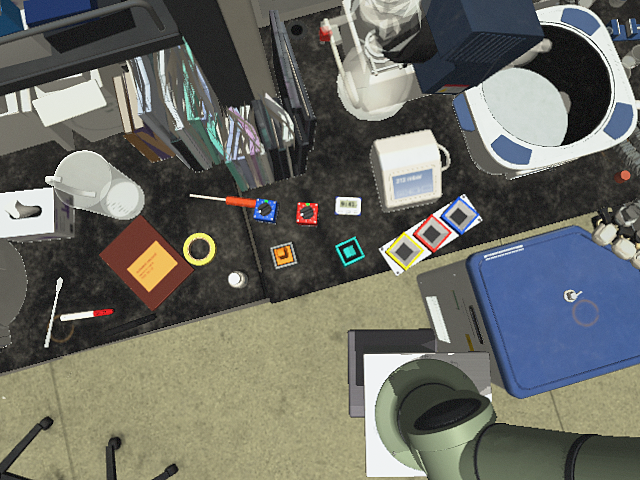

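View pics/scene0.png

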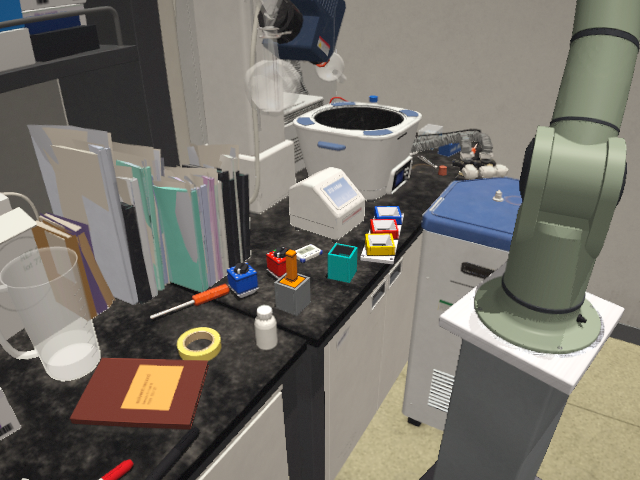

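Candidates (top): blue module (265,210), red module (307,213), and no yellow module visible. The tool sits in the grey stand (284,255); the turquoise look-alike is at (349,250). Sockets: yellow (404,250), red (433,232), blue (461,214). The red screwdriver at (240,201) is not the tool.

```bash
cat > h.py <<'E'
from workcell import *
import cv2, numpy as np
from scipy.spatial.transform import Rotation as R
from scipy.optimize import least_squares
P={n:camera_params(n) for n in("scene","top")}
def KE(n):
    p=P[n]; f=240/np.tan(np.radians(p["fovy"]/2))
    return np.array([[f,0,p["cx"]],[0,f,p["cy"]],[0,0,1]]),np.array(p["distortion"]),p["extrinsics"]
def proj(n,pts):
    K,D,E=KE(n); return cv2.projectPoints(np.atleast_2d(pts).astype(float),cv2.Rodrigues(E[:3,:3])[0],E[:3,3],K,D)[0][:,0]
def unproj(n,px,z):
    K,D,E=KE(n); q=cv2.undistortPoints(np.array(px,float).reshape(-1,1,2),K,D)[:,0]
    d=np.c_[q,np.ones(len(q))]@E[:3,:3]; c=-E[:3,:3].T@E[:3,3]
    return c+d*((z-c[2])/d[:,2])[:,None]
def crop(img,x0,y0,x1,y1,s,fn):
    cv2.imwrite(fn,cv2.resize(img[y0:y1,x0:x1],None,fx=s,fy=s,interpolation=cv2.INTER_CUBIC))
def go(x,y,z,yaw=None):
    """offset mm / deg from the present pose, in tool axes; tool down with tool-x heading yaw(deg)"""
    s=observe(); Rc=R.from_euler('xyz',s["tool_rot"])
    t=Rc.inv().apply(np.array([x,y,z])-s["position"])*1000
    yaw=yaw if yaw is not None else np.degrees(s["tool_rot"][2])
    Rt=R.from_euler('xyz',[np.pi,0,np.radians(yaw)])
    return np.round(t,1),np.round((Rc.inv()*Rt).as_rotvec(degrees=True),1)
E
python3 - <<'E'
from h import *
t=cv2.imread("pics/top0.png");s=cv2.imread("pics/scene0.png")
a=cv2.resize(t[190:280,245:335],None,fx=6,fy=6,interpolation=cv2.INTER_CUBIC)
cv2.imwrite("pics/c1.png",a)
crop(t,375,185,490,280,6.5,"pics/c2.png")
crop(s,215,230,345,320,6,"pics/c3.png")
E
```

```text
(no output)
```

View pics/c1.png

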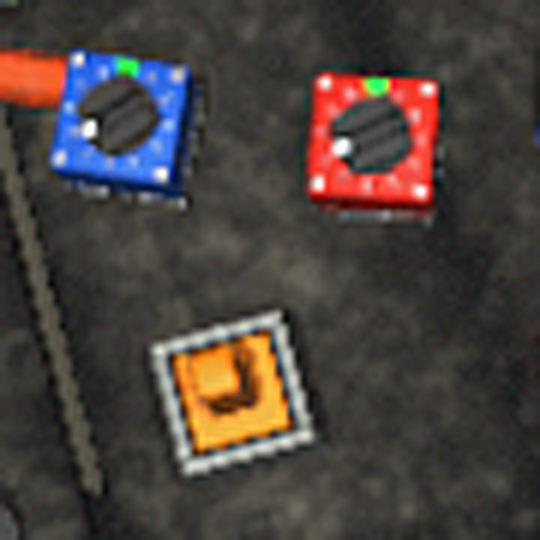

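View pics/c2.png

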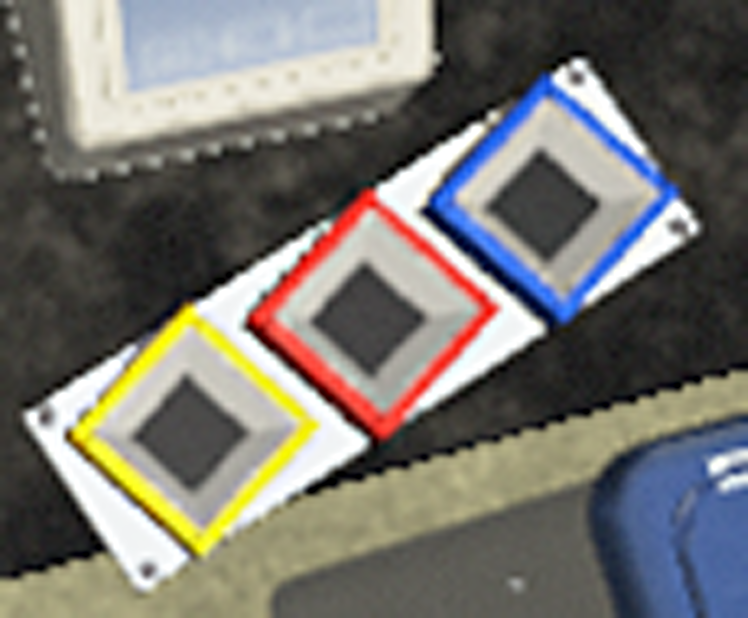

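View pics/c3.png

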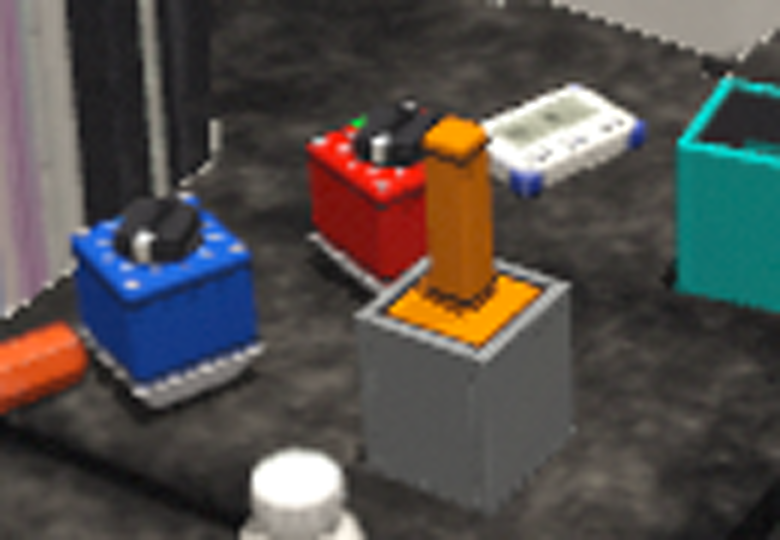

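```bash
cat > fit.py <<'E'
from h import *
def sq(x,y,th,w,z):
    a=np.radians(th)+np.radians([45,135,225,315]); r=w/2*2**.5
    return np.c_[x+r*np.cos(a),y+r*np.sin(a),np.full(4,z)]
def fit(obs,w,z,th0=None):
    """obs: dict cam->4 px corners any order (nan ok). returns x,y,theta deg (mod 90), rms px"""
    c=unproj("top",obs["top"],z); 
    d=c[0,:2]-c[2,:2]; th=np.degrees(np.arctan2(d[1],d[0]))-45
    def f(p):
        out=[]
        for n,o in obs.items():
            q=proj(n,sq(*p,w,z)); o=np.array(o,float)
            D=np.linalg.norm(q[:,None]-o[None],axis=2); i=D.argmin(0)
            out.append((q[i]-o).ravel())
        return np.concatenate(out)
    r=least_squares(f,[*c[:,:2].mean(0),th],x_scale=[.01,.01,5],diff_step=1e-6)
    x,y,t=r.x; return x,y,(t+45)%90-45,np.sqrt(np.mean(r.fun**2))
def cp(pts,x0,y0,s): return (np.array(pts,float)+.5)/s-.5+[x0,y0]
E
cat > m1.py <<'E'
from fit import *
A=lambda p:cp(p,245,190,6); B=lambda p:cp(p,375,185,6.5); C=lambda p:cp(p,215,230,6)
def show(n,w,z,top,sc=None):
    o={"top":top}; print(n,"top",np.round(fit(o,w,z),4))
    if sc is not None:
        o["scene"]=sc; print(n,"both",np.round(fit(o,w,z),4))
show("mblue",.052,.06,A([(75,52),(190,68),(172,190),(53,172)]),C([(73,238),(190,198),(255,248),(130,300)]))
show("mred",.052,.06,A([(318,73),(440,84),(433,208),(310,197)]),C([(308,145),(385,200)]))
show("stand",.056,.068,A([(150,348),(280,312),(314,438),(186,475)]),C([(357,315),(573,287),(484,362)]))
for n,p in dict(sblue=[(546,75),(680,192),(566,325),(428,210)],sred=[(370,190),(499,307),(380,440),(247,322)],syel=[(192,303),(318,425),(201,555),(70,437)]).items(): show(n,.0705,.038,B(p))
for n,p in dict(blue=[(118,117),(90,128),(128,66)],red=[(372,136),(342,146),(377,85)]).items():
    q=unproj("top",A(p),.0695)[:,:2]; q[2]=unproj("top",A(p[2:]),.06)[0,:2]
    print(n,q.round(4).tolist())
print("handle top",unproj("top",A([(208,378)]),.138).round(4), unproj("scene",C([(457,135)]),.138).round(4))
E
python3 m1.py
```

```text
mblue top [ 0.5158  0.4035 -9.3213  0.2813]
mblue both [ 0.5154  0.4044 -8.9698  0.5445]
mred top [ 0.5052  0.297  -5.0964  0.2517]
mred both [ 0.5049  0.2972 -4.6765  0.3233]
stand top [ 0.3987  0.3566 15.0764  0.2387]
stand both [ 0.3984  0.3567 14.4851  0.3211]
sblue top [  0.4962  -0.0924 -42.7155   0.2512]
sred top [ 4.5210e-01 -1.9300e-02 -4.3947e+01  3.7740e-01]
syel top [  0.4079   0.0521 -44.1353   0.4474]
blue [[0.5153, 0.4041], [0.5109, 0.4158], [0.5391, 0.4012]]
red [[0.5053, 0.2978], [0.5012, 0.3104], [0.5289, 0.296]]
handle top [[0.3976 0.3589 0.138 ]] [[0.3956 0.3585 0.138 ]]
```

```bash
cat > plan.py <<'E'
# usage: plan.py x,y,z,yaw ...  (m, deg) : all offsets from the present pose
import sys; from h import *
s=observe(); print("t %.1f"%s["clock"],s["position"].round(4),np.degrees(s["tool_rot"]).round(1),"w %.4f F"%s["grip_width"],s["force"].round(1),"q",s["qpos"].round(2))
for a in sys.argv[1:]:
    v=[float(k) for k in a.split(",")]; t,r=go(*v); print(a,t.tolist(),r.tolist())
E
python3 plan.py .42,-.40,.3,40 .50,-.05,.3,60 .515,.404,.25,81
```

```text
t 0.1 [ 0.1826 -0.5974  0.2308] [-179.9    0.    17. ] w 0.0853 F [ 0.5 -0.4 -0.5] q [ 1.2   0.52 -0.04  1.6   0.02  1.02 -0.11]
.42,-.40,.3,40 [284.7, -119.4, -69.1] [-0.1, -0.0, -23.0]
.50,-.05,.3,60 [463.5, -430.8, -68.8] [-0.1, -0.0, -43.0]
.515,.404,.25,81 [610.6, -860.5, -18.4] [-0.1, -0.0, -64.0]
```

>>> send_rows --increments '[[[285,-119,-69],[0,0,-23],1],[[285,-119,-69],[0,0,-23],1],[[285,-119,-69],[0,0,-23],1],[[285,-119,-69],[0,0,-23],1],[[285,-119,-69],[0,0,-23],1],[[285,-119,-69],[0,0,-23],1],[[463,-431,-69],[0,0,-43],1],[[463,-431,-69],[0,0,-43],1],[[463,-431,-69],[0,0,-43],1],[[463,-431,-69],[0,0,-43],1]]'

```text
clock: 1.1
position: [0.4572, -0.215, 0.2985]
tool_rot: [-3.141, 0.0, 1.049]
force: [2.6, -0.0, 1.3]
grip_width: 0.0856
finger_force: 0.0
```

```bash
python3 plan.py .50,-.05,.3,60 .515,.404,.25,81
```

```text
t 1.1 [ 0.4572 -0.215   0.2985] [-180.     0.    60.1] w 0.0856 F [ 2.6 -0.   1.3] q [ 0.62  0.28 -0.37  1.81  0.11  1.08 -0.31]
.50,-.05,.3,60 [164.4, -45.1, -1.5] [-0.0, 0.0, 0.1]
.515,.404,.25,81 [565.5, -258.2, 48.5] [-0.0, 0.0, -20.9]
```

>>> send_rows --increments '[[[164,-45,-1],[0,0,0],1],[[164,-45,-1],[0,0,0],1],[[164,-45,-1],[0,0,0],1],[[565,-258,48],[0,0,-21],1],[[565,-258,48],[0,0,-21],1],[[565,-258,48],[0,0,-21],1],[[565,-258,48],[0,0,-21],1],[[565,-258,48],[0,0,-21],1],[[565,-258,48],[0,0,-21],1],[[565,-258,48],[0,0,-21],1]]'

```text
clock: 2.1
position: [0.5105, 0.2778, 0.2632]
tool_rot: [-3.141, 0.0, 1.413]
force: [1.5, -0.9, 0.4]
grip_width: 0.0852
finger_force: 0.0
```

```bash
cat > cap.py <<'E'
# cap.py tag : side-by-side crops, saved raw too
import sys; from h import *
tag=sys.argv[1]
for n in("top","scene"): cv2.imwrite(f"pics/{n}_{tag}.png",grab_frame(n))
E
python3 cap.py a; python3 plan.py .515,.404,.15,81 .515,.404,.022,81
python3 - <<'E'
import cv2,numpy as np
a=cv2.imread("pics/top_a.png")[170:290,230:500];b=cv2.imread("pics/scene_a.png")[190:330,200:440]
a=cv2.resize(a,(780,347));b=cv2.resize(b,None,fx=1.8,fy=1.8)
o=np.zeros((600,780,3),np.uint8);o[:347]=a;o[347:599,:b.shape[1]]=b[:252];cv2.imwrite("pics/a.png",o)
E
```

```text
t 2.2 [0.5085 0.2829 0.2626] [-1.798e+02 -1.000e-01  8.140e+01] w 0.0854 F [-0.6 -2.  -0.3] q [-0.18  0.48 -0.61  1.66  0.29  1.1  -1.02]
.515,.404,.15,81 [120.5, -11.3, 112.9] [-0.2, -0.1, 0.4]
.515,.404,.022,81 [120.2, -10.9, 240.9] [-0.2, -0.1, 0.4]
```

View pics/a.png

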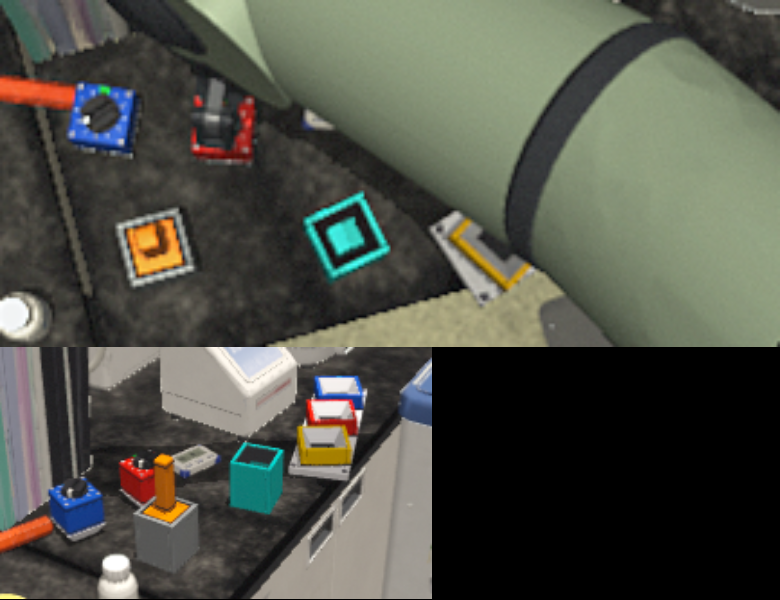

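The blue module (103,118) hasn't moved, and the gripper is now at y=0.28, nearly above red. I'll go on to blue.

>>> send_rows --increments '[[[120,-11,60],[0,0,0],1],[[120,-11,60],[0,0,0],1],[[120,-11,60],[0,0,0],1],[[120,-11,113],[0,0,0],1],[[120,-11,113],[0,0,0],1],[[120,-11,150],[0,0,0],1],[[120,-11,185],[0,0,0],1],[[120,-11,215],[0,0,0],1],[[120,-11,241],[0,0,0],1],[[120,-11,241],[0,0,0],1]]'

```text
clock: 3.2
position: [0.5182, 0.3944, 0.0211]
tool_rot: [-3.139, 0.003, 1.413]
force: [-2.0, -0.2, 1.2]
grip_width: 0.0853
finger_force: 0.0
```

```bash
python3 plan.py .515,.404,.022,81
```

```text
t 3.2 [0.5182 0.3944 0.0211] [-179.9    0.2   80.9] w 0.0853 F [-2.  -0.2  1.2] q [-0.44  0.87 -0.47  1.63  0.52  0.78 -1.31]
.515,.404,.022,81 [9.0, -4.6, -0.9] [-0.1, 0.2, -0.1]
```

>>> send_rows --increments '[[[0,0,0],[0,0,0],1],[[0,0,0],[0,0,0],1]]'

```text
clock: 3.4
position: [0.5197, 0.3967, 0.0249]
tool_rot: [3.14, -0.002, 1.413]
force: [-0.5, 0.2, -0.1]
grip_width: 0.0853
finger_force: 0.0
```

```bash
python3 plan.py .515,.404,.022,81
```

```text
t 3.4 [0.5197 0.3967 0.0249] [ 1.799e+02 -1.000e-01  8.100e+01] w 0.0853 F [-0.5  0.2 -0.1] q [-0.44  0.86 -0.47  1.63  0.52  0.78 -1.31]
.515,.404,.022,81 [6.5, -5.8, 2.9] [0.1, -0.1, -0.0]
```

>>> send_rows --increments '[[[6.5,-5.8,3],[0,0,0],1],[[6.5,-5.8,3],[0,0,0],-1],[[6.5,-5.8,3],[0,0,0],-1],[[6.5,-5.8,3],[0,0,0],-1],[[6.5,-5.8,3],[0,0,0],-1],[[6.5,-5.8,3],[0,0,0],-1],[[6.5,-5.8,3],[0,0,0],-1],[[6.5,-5.8,3],[0,0,0],-1]]' --newtons 50

```text
clock: 4.2
position: [0.5141, 0.4038, 0.0202]
tool_rot: [3.141, -0.001, 1.414]
force: [-1.3, -0.1, 6.8]
grip_width: 0.0515
finger_force: 52.3
```

```bash
python3 plan.py .515,.404,.16,81 .50,.15,.17,110 .496,-.0925,.15,136.5
```

```text
t 4.2 [0.5141 0.4038 0.0202] [180.  -0.  81.] w 0.0515 F [-1.3 -0.1  6.8] q [-0.46  0.87 -0.47  1.63  0.52  0.77 -1.32]
.515,.404,.16,81 [0.4, 0.9, -139.8] [0.0, -0.0, 0.0]
.50,.15,.17,110 [-252.8, 25.9, -150.0] [0.0, -0.0, -29.0]
.496,-.0925,.15,136.5 [-493.0, 59.8, -130.1] [0.0, -0.0, -55.5]
```

>>> send_rows --increments '[[[0,0,-50],[0,0,0],-1],[[0,0,-100],[0,0,0],-1],[[0,0,-140],[0,0,0],-1],[[0,0,-140],[0,0,0],-1],[[-253,26,-150],[0,0,-29],-1],[[-253,26,-150],[0,0,-29],-1],[[-253,26,-150],[0,0,-29],-1],[[-253,26,-150],[0,0,-29],-1],[[-253,26,-150],[0,0,-29],-1],[[-253,26,-150],[0,0,-29],-1]]'

```text
clock: 5.2
position: [0.4998, 0.1423, 0.1688]
tool_rot: [-3.139, 0.003, 1.913]
force: [-0.3, 1.3, -3.3]
grip_width: 0.0512
finger_force: 54.3
```

```bash
python3 plan.py .496,-.0925,.15,136.5
```

```text
t 5.2 [0.4998 0.1423 0.1688] [-179.8    0.2  109.6] w 0.0512 F [-0.3  1.3 -3.3] q [ 0.14  0.52 -0.72  1.91  0.44  0.88 -0.46]
.496,-.0925,.15,136.5 [-219.9, -82.3, 19.7] [-0.2, 0.1, -26.9]
```

>>> send_rows --increments '[[[-220,-82,20],[0,0,-27],-1],[[-220,-82,20],[0,0,-27],-1],[[-220,-82,20],[0,0,-27],-1],[[-220,-82,20],[0,0,-27],-1],[[-220,-82,20],[0,0,-27],-1],[[-220,-82,20],[0,0,-27],-1],[[-220,-82,20],[0,0,-27],-1],[[-220,-82,20],[0,0,-27],-1],[[-220,-82,20],[0,0,-27],-1]]'

```text
clock: 6.1
position: [0.4983, -0.084, 0.1496]
tool_rot: [3.141, -0.0, 2.393]
force: [0.3, 0.0, -2.2]
grip_width: 0.0514
finger_force: 54.3
```

```bash
python3 plan.py .496,-.0925,.07,136.5; python3 cap.py b
python3 - <<'E'
import cv2,numpy as np
a=cv2.imread("pics/top_b.png")[170:290,370:530];b=cv2.imread("pics/scene_b.png")[180:300,330:450]
a=cv2.resize(a,None,fx=2.5,fy=2.5);b=cv2.resize(b,None,fx=3.3,fy=3.3)
cv2.imwrite("pics/b.png",np.hstack([cv2.resize(a,(400,300)),cv2.resize(b,(390,300))]))
E
```

```text
t 6.1 [ 0.4983 -0.084   0.1496] [180.   -0.  137.1] w 0.0514 F [ 0.3  0.  -2.2] q [ 0.65  0.56 -0.81  1.96  0.53  0.85  0.37]
.496,-.0925,.07,136.5 [-4.1, -7.9, 79.6] [0.0, -0.0, 0.6]
```

View pics/b.png

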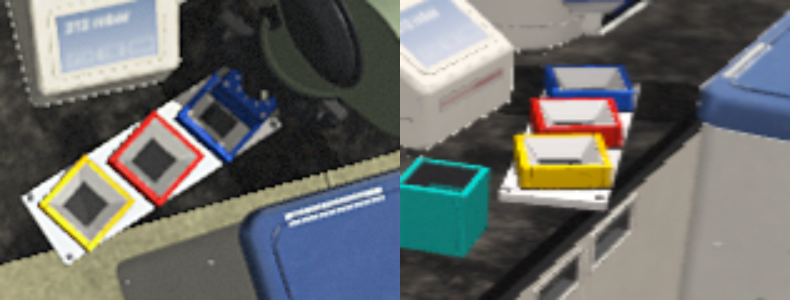

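>>> send_rows --increments '[[[-4.1,-7.9,40],[0,0,0.6],-1],[[-4.1,-7.9,80],[0,0,0.6],-1],[[-4.1,-7.9,88],[0,0,0.6],-1],[[-4.1,-7.9,94],[0,0,0.6],-1],[[-4.1,-7.9,99],[0,0,0.6],-1],[[-4.1,-7.9,103],[0,0,0.6],-1],[[-4.1,-7.9,105],[0,0,0.6],-1],[[-4.1,-7.9,105],[0,0,0.6],-1],[[-4.1,-7.9,105],[0,0,0.6],-1]]'

```text
clock: 7.1
position: [0.496, -0.0938, 0.045]
tool_rot: [3.141, 0.0, 2.381]
force: [0.6, -0.2, -2.4]
grip_width: 0.0512
finger_force: 53.9
```

```bash
python3 plan.py .496,-.0925,.040,136.5
```

```text
t 7.1 [ 0.496  -0.0938  0.045 ] [180.    0.  136.4] w 0.0512 F [ 0.6 -0.2 -2.4] q [ 0.56  0.71 -0.66  2.02  0.72  0.65  0.22]
.496,-.0925,.040,136.5 [0.9, 1.0, 5.0] [0.0, 0.0, -0.1]
```

>>> send_rows --increments '[[[1,1,2],[0,0,0],-1],[[1,1,3.5],[0,0,0],-1],[[1,1,5],[0,0,0],-1],[[1,1,5],[0,0,0],-1]]'

```text
clock: 7.5
position: [0.4976, -0.0931, 0.0404]
tool_rot: [3.14, 0.003, 2.38]
force: [7.2, -7.4, 4.9]
grip_width: 0.0514
finger_force: 55.2
```

>>> send_rows --increments '[[[-1.5,0,0],[0,0,0],-1],[[-1.5,0,1.5],[0,0,0],-1],[[-1.5,0,2.5],[0,0,0],-1],[[-1.5,0,2.5],[0,0,0],-1]]'

```text
clock: 7.9
position: [0.4982, -0.0942, 0.0381]
tool_rot: [3.141, 0.003, 2.38]
force: [2.7, -6.8, 19.4]
grip_width: 0.0514
finger_force: 56.4
```

>>> send_rows --increments '[[[0,0,-1],[0,0,0],0],[[0,0,-1],[0,0,0],1],[[0,0,-1],[0,0,0],1],[[0,0,-1],[0,0,0],1],[[0,0,-1],[0,0,0],1],[[0,0,-50],[0,0,0],1],[[0,0,-100],[0,0,0],1],[[0,0,-120],[0,0,0],1]]'

```text
clock: 8.7
position: [0.4979, -0.093, 0.1606]
tool_rot: [3.14, 0.003, 2.381]
force: [0.3, -0.2, -1.4]
grip_width: 0.0855
finger_force: 0.0
```

```bash
python3 plan.py .50,.16,.17,105 .505,.25,.17,85
```

```text
t 8.7 [ 0.4979 -0.093   0.1606] [1.799e+02 1.000e-01 1.364e+02] w 0.0855 F [ 0.3 -0.2 -1.4] q [ 0.67  0.54 -0.82  1.95  0.52  0.87  0.39]
.50,.16,.17,105 [172.8, 184.8, -9.4] [0.2, 0.1, 31.4]
.505,.25,.17,85 [231.2, 253.4, -9.5] [0.2, 0.1, 51.4]
```

>>> send_rows --increments '[[[173,185,-10],[0,0,50],1],[[173,185,-10],[0,0,50],1],[[173,185,-10],[0,0,50],1],[[173,185,-10],[0,0,50],1],[[173,185,-10],[0,0,50],1],[[173,185,-10],[0,0,50],1],[[173,185,-10],[0,0,50],1],[[173,185,-10],[0,0,50],1]]'

```text
clock: 9.5
position: [0.4989, 0.1599, 0.1669]
tool_rot: [-3.141, 0.001, 1.51]
force: [-0.4, -0.6, -0.1]
grip_width: 0.0853
finger_force: 0.0
```

```bash
python3 cap.py c; python3 plan.py .505,.297,.17,85 .505,.297,.022,85
python3 - <<'E'
import cv2,numpy as np
a=cv2.imread("pics/top_c.png")[175:275,245:515];b=cv2.imread("pics/scene_c.png")[180:310,200:440]
a=cv2.resize(a,(780,289),interpolation=2);b=cv2.resize(b,(572,310),interpolation=2)
o=np.zeros((600,780,3),np.uint8);o[:289]=a;o[289:599,:572]=b;cv2.imwrite("pics/c.png",o)
E
```

```text
t 9.6 [0.4992 0.1587 0.1669] [-180.     0.    86.5] w 0.0854 F [-0.1  0.1  0.3] q [ 0.04  0.51 -0.62  1.9   0.39  0.85 -0.84]
.505,.297,.17,85 [138.4, -2.7, -3.2] [-0.0, 0.0, 1.5]
.505,.297,.022,85 [138.5, -2.6, 144.8] [-0.0, 0.0, 1.5]
```

View pics/c.png

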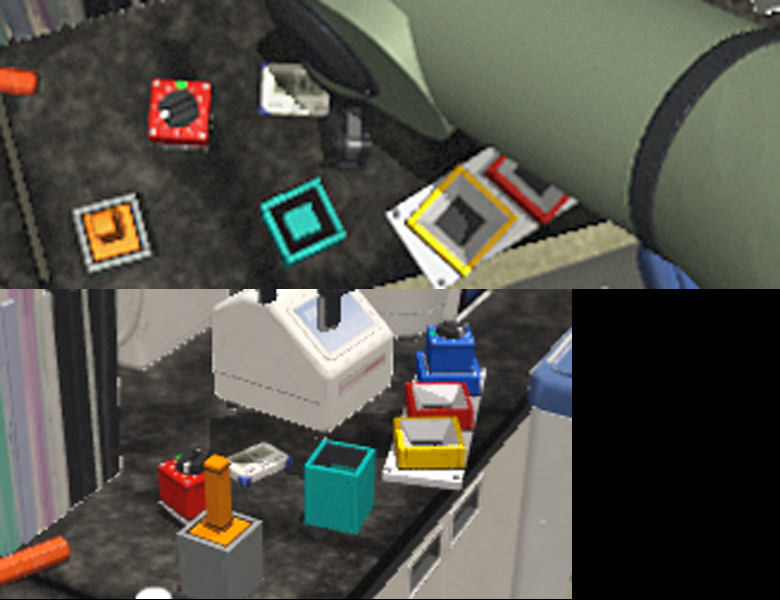

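Blue stands seated at (450,350), and red is unmoved at (180,113). I'll grasp red.

>>> send_rows --increments '[[[138,-2.7,0],[0,0,1.5],1],[[138,-2.7,0],[0,0,1.5],1],[[138,-2.7,0],[0,0,1.5],1],[[138,-2.7,0],[0,0,1.5],1],[[138,-2.7,50],[0,0,1.5],1],[[138,-2.7,90],[0,0,1.5],1],[[138,-2.7,125],[0,0,1.5],1],[[138,-2.7,145],[0,0,1.5],1],[[138,-2.7,145],[0,0,1.5],1],[[138,-2.7,145],[0,0,1.5],1]]'

```text
clock: 10.6
position: [0.5056, 0.297, 0.0226]
tool_rot: [-3.141, 0.0, 1.481]
force: [0.9, 0.1, 0.8]
grip_width: 0.085
finger_force: 0.0
```

```bash
python3 plan.py .505,.297,.022,85
```

```text
t 10.6 [0.5056 0.297  0.0226] [-180.     0.    84.9] w 0.0850 F [0.9 0.1 0.8] q [-0.3   0.79 -0.49  1.82  0.56  0.67 -1.2 ]
.505,.297,.022,85 [-0.1, -0.6, 0.6] [-0.0, 0.0, -0.1]
```

>>> send_rows --increments '[[[0,-0.5,0.5],[0,0,0],-1],[[0,-0.5,0.5],[0,0,0],-1],[[0,-0.5,0.5],[0,0,0],-1],[[0,-0.5,0.5],[0,0,0],-1],[[0,-0.5,0.5],[0,0,0],-1],[[0,-0.5,0.5],[0,0,0],-1],[[0,-0.5,0.5],[0,0,0],-1],[[0,-0.5,-50],[0,0,0],-1],[[0,-0.5,-100],[0,0,0],-1],[[0,-0.5,-145],[0,0,0],-1]]'

```text
clock: 11.6
position: [0.5043, 0.2978, 0.1697]
tool_rot: [3.141, -0.0, 1.482]
force: [1.4, -0.3, -2.0]
grip_width: 0.0519
finger_force: 55.1
```

```bash
python3 plan.py .49,.15,.17,110 .454,-.0205,.14,136.5
```

```text
t 11.6 [0.5043 0.2978 0.1697] [180.   -0.   84.9] w 0.0519 F [ 1.4 -0.3 -2. ] q [-0.21  0.59 -0.61  1.74  0.41  0.93 -1.08]
.49,.15,.17,110 [-148.5, -1.2, -0.4] [0.0, -0.0, -25.1]
.454,-.0205,.14,136.5 [-321.5, -22.0, 29.5] [0.0, -0.0, -51.6]
```

>>> send_rows --increments '[[[-149,-1,0],[0,0,-25],-1],[[-149,-1,0],[0,0,-25],-1],[[-149,-1,0],[0,0,-25],-1],[[-322,-22,25],[0,0,-52],-1],[[-322,-22,25],[0,0,-52],-1],[[-322,-22,25],[0,0,-52],-1],[[-322,-22,25],[0,0,-52],-1],[[-322,-22,25],[0,0,-52],-1],[[-322,-22,25],[0,0,-52],-1],[[-322,-22,25],[0,0,-52],-1]]'

```text
clock: 12.6
position: [0.4545, -0.02, 0.1425]
tool_rot: [3.141, 0.001, 2.39]
force: [-0.2, 0.6, -3.1]
grip_width: 0.0513
finger_force: 55.2
```

>>> send_rows --increments '[[[0,0,0],[0,0,0],-1]]'

```text
clock: 12.7
position: [0.4544, -0.0199, 0.1424]
tool_rot: [3.141, 0.0, 2.391]
force: [-0.1, 0.1, -3.0]
grip_width: 0.0514
finger_force: 55.2
```

```bash
python3 plan.py .454,-.0205,.045,136.5
```

```text
t 12.7 [ 0.4544 -0.0199  0.1424] [180.   0. 137.] w 0.0514 F [-0.1  0.1 -3. ] q [ 0.56  0.5  -0.84  2.09  0.54  0.77  0.21]
.454,-.0205,.045,136.5 [-0.1, -0.8, 97.4] [0.0, 0.0, 0.5]
```

>>> send_rows --increments '[[[0,-0.8,45],[0,0,0.5],-1],[[0,-0.8,80],[0,0,0.5],-1],[[0,-0.8,88],[0,0,0.5],-1],[[0,-0.8,93],[0,0,0.5],-1],[[0,-0.8,96],[0,0,0.5],-1],[[0,-0.8,98.5],[0,0,0.5],-1],[[0,-0.8,100],[0,0,0.5],-1],[[0,-0.8,100],[0,0,0.5],-1]]'

```text
clock: 13.5
position: [0.4538, -0.0213, 0.0427]
tool_rot: [3.141, 0.001, 2.381]
force: [-2.3, 2.5, -0.7]
grip_width: 0.051
finger_force: 55.6
```

>>> send_rows --increments '[[[0.7,0,1],[0,0,0],-1],[[0.7,0,2],[0,0,0],-1],[[0.7,0,3],[0,0,0],-1],[[0.7,0,4],[0,0,0],-1],[[0.7,0,4],[0,0,0],-1]]'

```text
clock: 14.0
position: [0.4528, -0.0213, 0.0403]
tool_rot: [-3.14, 0.003, 2.381]
force: [-23.4, -0.8, 73.4]
grip_width: 0.0515
finger_force: 65.1
```

>>> send_rows --increments '[[[0,0,-3],[0,0,0],-1],[[0,0,-3],[0,0,0],0],[[0,0,-3],[0,0,0],1],[[0,0,-3],[0,0,0],1],[[0,0,-3],[0,0,0],1],[[0,0,-50],[0,0,0],1],[[0,0,-100],[0,0,0],1],[[0,0,-150],[0,0,0],1],[[0,0,-190],[0,0,0],1],[[0,0,-190],[0,0,0],1]]'

```text
clock: 15.0
position: [0.455, -0.0208, 0.2323]
tool_rot: [3.138, 0.005, 2.38]
force: [0.1, -0.4, -1.2]
grip_width: 0.0855
finger_force: 0.0
```

```bash
python3 plan.py .44,.17,.23,104.5 .398,.3567,.20,104.5
```

```text
t 15.0 [ 0.455  -0.0208  0.2323] [179.8   0.3 136.4] w 0.0855 F [ 0.1 -0.4 -1.2] q [ 0.68  0.37 -0.95  2.    0.37  0.95  0.35]
.44,.17,.23,104.5 [142.5, 127.8, 2.0] [0.3, 0.2, 31.9]
.398,.3567,.20,104.5 [301.9, 233.9, 31.5] [0.3, 0.2, 31.9]
```

>>> send_rows --increments '[[[302,234,20],[0,0,32],1],[[302,234,20],[0,0,32],1],[[302,234,20],[0,0,32],1],[[302,234,20],[0,0,32],1],[[302,234,20],[0,0,32],1],[[302,234,20],[0,0,32],1],[[302,234,20],[0,0,32],1],[[302,234,20],[0,0,32],1],[[302,234,20],[0,0,32],1],[[302,234,20],[0,0,32],1]]'

```text
clock: 16.0
position: [0.3941, 0.3592, 0.2072]
tool_rot: [-3.14, -0.001, 1.826]
force: [-0.1, -0.2, -0.3]
grip_width: 0.0853
finger_force: 0.0
```

```bash
python3 cap.py d; python3 plan.py .398,.3567,.089,104.5
python3 - <<'E'
import cv2,numpy as np
a=cv2.imread("pics/top_d.png")[175:275,245:515];b=cv2.imread("pics/scene_d.png")[180:320,200:440]
a=cv2.resize(a,(780,289),interpolation=2);b=cv2.resize(b,(531,310),interpolation=2)
o=np.zeros((600,780,3),np.uint8);o[:289]=a;o[289:599,:531]=b;cv2.imwrite("pics/d.png",o)
E
```

```text
t 16.1 [0.3955 0.3562 0.2074] [-179.9    0.   104.4] w 0.0855 F [0.4 0.2 0.5] q [-0.25  0.51 -0.81  1.84  0.44  0.98 -1.  ]
.398,.3567,.089,104.5 [-0.1, 2.7, 118.4] [-0.1, 0.0, -0.1]
```

View pics/d.png

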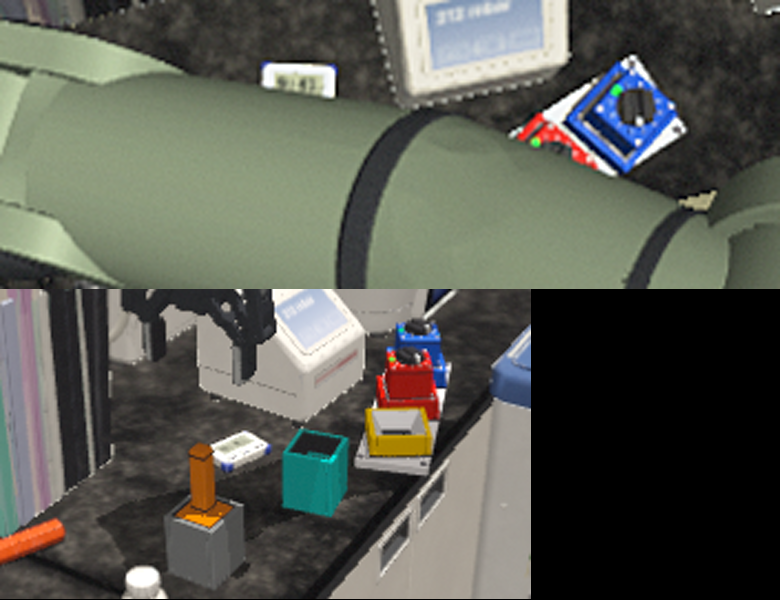

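Both modules are seated: red at scene (410,380), blue at (418,345). The gripper is above the tool handle at (200,470).

>>> send_rows --increments '[[[0,2.7,0],[0,0,0],1],[[0,2.7,40],[0,0,0],1],[[0,2.7,80],[0,0,0],1],[[0,2.7,118],[0,0,0],1],[[0,2.7,118],[0,0,0],1]]'

```text
clock: 16.6
position: [0.3975, 0.3546, 0.0867]
tool_rot: [-3.136, 0.003, 1.821]
force: [-0.3, -0.3, 0.7]
grip_width: 0.0855
finger_force: 0.0
```

>>> send_rows --increments '[[[0,0,0],[0,0,0],-1],[[0,0,0],[0,0,0],-1],[[0,0,0],[0,0,0],-1],[[0,0,0],[0,0,0],-1],[[0,0,0],[0,0,0],-1],[[0,0,0],[0,0,0],-1],[[0,0,0],[0,0,0],-1],[[0,0,0],[0,0,0],-1],[[0,0,0],[0,0,0],-1],[[0,0,0],[0,0,0],-1]]' --newtons 50

```text
clock: 17.6
position: [0.3985, 0.3575, 0.0909]
tool_rot: [3.141, 0.0, 1.822]
force: [-2.9, -2.5, 11.5]
grip_width: 0.017
finger_force: 50.4
```

```bash
python3 plan.py .398,.3567,.24,104.5
```

```text
t 17.6 [0.3985 0.3575 0.0909] [180.    0.  104.4] w 0.0170 F [-2.9 -2.5 11.5] q [-0.34  0.67 -0.7   1.92  0.61  0.77 -1.14]
.398,.3567,.24,104.5 [-0.6, -0.5, -149.1] [0.0, 0.0, -0.1]
```

>>> send_rows --increments '[[[0,0,-20],[0,0,0],-1],[[0,0,-60],[0,0,0],-1],[[0,0,-100],[0,0,0],-1],[[0,0,-140],[0,0,0],-1],[[0,0,-150],[0,0,0],-1],[[0,0,-150],[0,0,0],-1]]'

```text
clock: 18.2
position: [0.3988, 0.3577, 0.2415]
tool_rot: [3.139, -0.001, 1.822]
force: [0.0, 0.4, -2.1]
grip_width: 0.0175
finger_force: 49.5
```

```bash
python3 cap.py e; python3 plan.py
python3 - <<'E'
import cv2,numpy as np
from h import *
s=observe()["position"]; print(proj("scene",[s,s-[0,0,.083]]))
b=cv2.imread("pics/scene_e.png");u=proj("scene",[s-[0,0,.05]])[0].astype(int)
b=b[max(0,u[1]-60):u[1]+60,u[0]-60:u[0]+60]
t=cv2.imread("pics/top_e.png")[185:270,395:495]
cv2.imwrite("pics/e.png",np.hstack([cv2.resize(b,None,fx=3,fy=3,interpolation=2),cv2.resize(t,(424,360),interpolation=2)[:b.shape[0]*3]]))
E
```

```text
t 18.3 [0.3982 0.3569 0.2392] [-180.     0.   104.4] w 0.0175 F [ 0.6 -0.7 -1.3] q [-0.23  0.48 -0.84  1.8   0.41  1.05 -0.97]
[[288.39182206 207.07563883]
 [290.17408647 243.7140463 ]]
```

View pics/e.png

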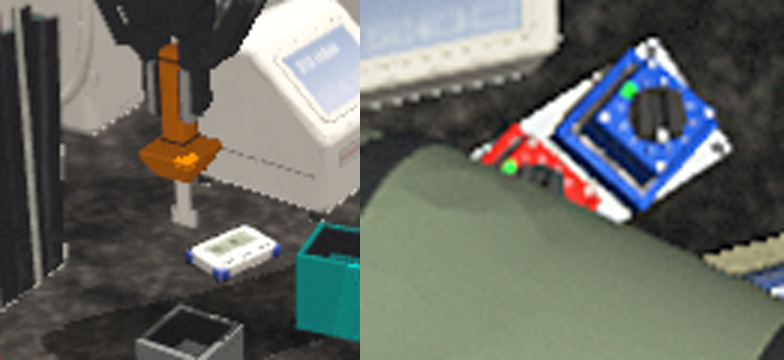

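Run:
```python
from h import *
p=np.array([.3985,.3573,.1565])
for th in (14.4,104.4):
    d=np.array([np.cos(np.radians(th)),np.sin(np.radians(th)),0])*.009
    print(th,proj("scene",[p-d,p+d,p-d+[0,0,.012],p+d+[0,0,.012]]).round(1).tolist())
b=cv2.imread("pics/scene_e.png"); crop(b,270,215,312,247,12,"pics/e2.png")
```

```text
14.4 [[293.5, 244.7], [286.3, 242.5], [293.3, 239.6], [286.0, 237.4]]
104.4 [[292.4, 241.7], [287.4, 245.5], [292.2, 236.6], [287.1, 240.4]]
```

View pics/e2.png

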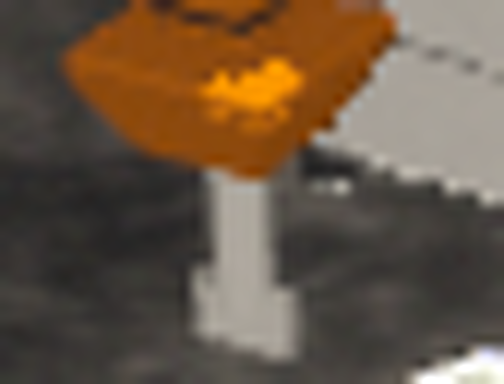

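```bash
cat > trim.py <<'E'
import sys; from h import *
# trim.py tag cam : pointer angle of the rotors seen in the saved picture
C=dict(blue=(.4980,-.0935),red=(.4530,-.0210))
def run(tag,cam,which=("blue","red"),ofs=None):
    im=cv2.imread(f"pics/{cam}_{tag}.png").astype(float)
    for n in which:
        c=C[n]; z=.0875
        g=np.mgrid[-.036:.0361:.0003,-.036:.0361:.0003]; X=np.stack([g[0]+c[0],g[1]+c[1],0*g[0]+z],-1)
        q=proj(cam,X.reshape(-1,3)).astype(np.float32).reshape(g.shape[1],g.shape[2],2)
        r=cv2.remap(im.astype(np.float32),q[...,0],q[...,1],cv2.INTER_CUBIC)
        rr=np.hypot(g[0],g[1])
        w=np.clip(r.min(2)-110,0,None)*(rr<.0165); 
        d=(r.max(2)<75)*(rr<.022)
        gr=((r[...,1]-np.maximum(r[...,0],r[...,2]))>40)
        m=lambda a:np.array([(g[0]*a).sum(),(g[1]*a).sum()])/max(a.sum(),1e-9)
        a=lambda v:np.degrees(np.arctan2(v[1],v[0]))
        cen,dot,grn=m(d*1.),m(w),m(gr*1.)
        print(n,"dark c",(cen*1e3).round(1),"dot",(dot*1e3).round(1),int((w>0).sum()),"ang %.1f"%a(dot),"rel dark %.1f"%a(dot-cen),"green",(grn*1e3).round(1),int(gr.sum()),"ang %.1f"%a(grn))
        o=np.clip(r,0,255).astype(np.uint8)[::-1,::-1]; cv2.imwrite(f"pics/rect_{n}_{cam}_{tag}.png",o)
if __name__=="__main__": run(sys.argv[1],sys.argv[2],sys.argv[3:])
E
python3 trim.py e top blue; python3 trim.py e scene blue red
```

```text
blue dark c [-0.4  2.9] dot [-12.4  -0.3] 590 ang -178.6 rel dark -164.9 green [13.  18.4] 738 ang 54.8
blue dark c [-1.8  5.3] dot [-10.6  -3.1] 1157 ang -163.8 rel dark -136.3 green [ 2.8 30.7] 300 ang 84.8
red dark c [-0.6  6.1] dot [-12.7   1.9] 699 ang 171.6 rel dark -160.8 green [ 3.2 30.4] 447 ang 84.0
```

Run:
```python
import cv2,numpy as np
L=[cv2.resize(cv2.imread(f"pics/rect_{n}_e.png"),(264,264)) for n in("blue_top","blue_scene","red_scene")]
cv2.imwrite("pics/f.png",np.hstack(L))
```

```text
(no output)
```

View pics/f.png

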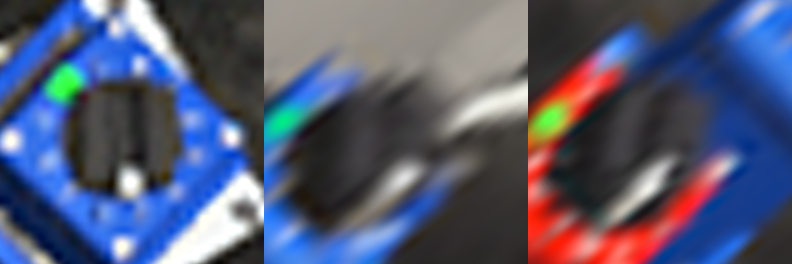

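Blade direction is 14.4°, perpendicular to the gripper's x. The turn would run into the joint 7 limit, so I'll put the tool back and regrip it a quarter turn round.

```bash
python3 plan.py .3985,.3575,.091,104.4
```

```text
t 18.3 [0.3982 0.3569 0.2392] [-180.     0.   104.4] w 0.0175 F [ 0.6 -0.7 -1.3] q [-0.23  0.48 -0.84  1.8   0.41  1.05 -0.97]
.3985,.3575,.091,104.4 [0.6, 0.6, 148.2] [-0.0, 0.0, -0.0]
```

>>> send_rows --increments '[[[0,0,50],[0,0,0],-1],[[0,0,95],[0,0,0],-1],[[0,0,125],[0,0,0],-1],[[0,0,140],[0,0,0],-1],[[0,0,149],[0,0,0],-1],[[0,0,149],[0,0,0],-1],[[0,0,149],[0,0,0],1],[[0,0,149],[0,0,0],1],[[0,0,149],[0,0,0],1],[[0,0,149],[0,0,0],1]]'

```text
clock: 19.3
position: [0.3984, 0.3574, 0.0913]
tool_rot: [3.141, -0.0, 1.822]
force: [-0.7, 0.8, 0.8]
grip_width: 0.0745
finger_force: 0.0
```

>>> send_rows --increments '[[[0,0,-40],[0,0,0],1],[[0,0,-80],[0,0,0],1],[[0,0,-100],[0,0,-90],1],[[0,0,-100],[0,0,-90],1],[[0,0,-100],[0,0,-90],1],[[0,0,-100],[0,0,-90],1],[[0,0,-100],[0,0,-90],1],[[0,0,-100],[0,0,-90],1],[[0,0,-100],[0,0,-90],1],[[0,0,-100],[0,0,-90],1]]'

```text
clock: 20.3
position: [0.3984, 0.3573, 0.1912]
tool_rot: [3.142, 0.0, 3.028]
force: [0.4, -0.1, -0.3]
grip_width: 0.0854
finger_force: 0.0
```

>>> send_rows --increments '[[[0,0,0],[0,0,-26],1],[[0,0,0],[0,0,-26],1],[[0,0,0],[0,0,-26],1],[[0,0,0],[0,0,-26],1],[[0,0,0],[0,0,-26],1]]'

```text
clock: 20.8
position: [0.3983, 0.3573, 0.1911]
tool_rot: [3.141, -0.0, -2.812]
force: [-0.6, 0.4, 0.1]
grip_width: 0.0852
finger_force: 0.0
```

```bash
python3 plan.py .3985,.3575,.0905,194.4
```

```text
t 20.8 [0.3983 0.3573 0.1911] [ 180.    -0.  -161.1] w 0.0852 F [-0.6  0.4  0.1] q [-0.04  0.7  -1.19  1.84  0.73  1.12  0.4 ]
.3985,.3575,.0905,194.4 [-0.2, 0.1, 100.6] [0.0, -0.0, 4.5]
```

>>> send_rows --increments '[[[0,0,0],[0,0,4.5],1],[[0,0,50],[0,0,4.5],1],[[0,0,90],[0,0,4.5],1],[[0,0,100.5],[0,0,4.5],1],[[0,0,100.5],[0,0,4.5],1],[[0,0,100.5],[0,0,4.5],-1],[[0,0,100.5],[0,0,4.5],-1],[[0,0,100.5],[0,0,4.5],-1],[[0,0,100.5],[0,0,4.5],-1],[[0,0,100.5],[0,0,4.5],-1]]' --newtons 60

```text
clock: 21.8
position: [0.3987, 0.3571, 0.091]
tool_rot: [-3.141, 0.001, -2.886]
force: [-0.5, -1.8, 3.8]
grip_width: 0.0173
finger_force: 58.3
```

>>> send_rows --increments '[[[0,0,0],[0,0,0],-1],[[0,0,0],[0,0,0],-1],[[0,0,0],[0,0,0],-1],[[0,0,0],[0,0,0],-1],[[0,0,0],[0,0,0],-1],[[0,0,0],[0,0,0],-1]]'

```text
clock: 22.4
position: [0.3987, 0.3571, 0.091]
tool_rot: [-3.141, 0.001, -2.886]
force: [1.3, -4.1, 8.8]
grip_width: 0.0172
finger_force: 58.7
```

>>> send_rows --increments '[[[0,0,-30],[0,0,0],-1],[[0,0,-70],[0,0,0],-1],[[0,0,-115],[0,0,0],-1],[[0,0,-150],[0,0,0],-1],[[0,0,-150],[0,0,0],-1]]'

```text
clock: 22.9
position: [0.3989, 0.3589, 0.2447]
tool_rot: [3.139, 0.005, -2.886]
force: [0.0, 0.8, -1.3]
grip_width: 0.0174
finger_force: 58.6
```

```bash
python3 plan.py .43,.15,.24,180 .453,-.021,.20,166 .497,-.093,.20,178
```

```text
t 22.9 [0.3989 0.3589 0.2447] [ 179.9    0.3 -165.4] w 0.0174 F [ 0.   0.8 -1.3] q [-0.01  0.63 -1.23  1.78  0.65  1.19  0.39]
.43,.15,.24,180 [22.8, -209.9, 4.1] [0.2, 0.3, 14.6]
.453,-.021,.20,166 [43.9, -381.3, 43.6] [0.2, 0.2, 28.6]
.497,-.093,.20,178 [19.6, -462.1, 43.5] [0.2, 0.3, 16.6]
```

>>> send_rows --increments '[[[23,-210,4],[0,0,10],-1],[[23,-210,4],[0,0,10],-1],[[23,-210,4],[0,0,10],-1],[[23,-210,4],[0,0,10],-1],[[20,-462,30],[0,0,16.6],-1],[[20,-462,30],[0,0,16.6],-1],[[20,-462,30],[0,0,16.6],-1],[[20,-462,30],[0,0,16.6],-1],[[20,-462,30],[0,0,16.6],-1],[[20,-462,30],[0,0,16.6],-1]]'

```text
clock: 23.9
position: [0.4958, -0.0998, 0.2091]
tool_rot: [-3.141, -0.002, 3.102]
force: [0.8, -0.1, -0.2]
grip_width: 0.0173
finger_force: 58.7
```

>>> send_rows --increments '[[[0,0,0],[0,0,0],-1],[[0,0,0],[0,0,0],-1]]'

```text
clock: 24.1
position: [0.4956, -0.0936, 0.2104]
tool_rot: [3.141, -0.0, 3.108]
force: [-0.7, 0.7, -0.8]
grip_width: 0.0173
finger_force: 58.7
```

```bash
python3 plan.py .497,-.093,.175,178
```

```text
t 24.1 [ 0.4956 -0.0936  0.2104] [180.   -0.  178.1] w 0.0173 F [-0.7  0.7 -0.8] q [ 0.93  0.63 -1.22  1.9   0.66  1.1   0.98]
.497,-.093,.175,178 [-1.4, 0.7, 35.4] [0.0, -0.0, 0.1]
```

Lower gently to tip contact, stopping at 1 mm above the slot floor.

>>> send_rows --increments '[[[-1.4,0.7,20],[0,0,0],-1],[[-1.4,0.7,33],[0,0,0],-1],[[-1.4,0.7,38],[0,0,0],-1],[[-1.4,0.7,41],[0,0,0],-1],[[-1.4,0.7,43],[0,0,0],-1],[[-1.4,0.7,44],[0,0,0],-1],[[-1.4,0.7,44],[0,0,0],-1]]'

```text
clock: 24.8
position: [0.4974, -0.0938, 0.1668]
tool_rot: [3.141, 0.0, 3.108]
force: [-0.4, 1.0, -0.8]
grip_width: 0.0173
finger_force: 59.0
```

>>> send_rows --increments '[[[0,0,1],[0,0,0],-1],[[0,0,2],[0,0,0],-1],[[0,0,3],[0,0,0],-1],[[0,0,3],[0,0,0],-1]]'

```text
clock: 25.2
position: [0.4973, -0.094, 0.1635]
tool_rot: [3.141, -0.0, 3.108]
force: [0.0, 0.7, -0.8]
grip_width: 0.0174
finger_force: 59.0
```

>>> send_rows --increments '[[[0,0,3],[0,0,8],-1],[[0,0,3],[0,0,16],-1],[[0,0,3],[0,0,16],-1]]'

```text
clock: 25.5
position: [0.4983, -0.094, 0.1622]
tool_rot: [-3.141, 0.003, 2.823]
force: [-3.7, -0.3, 29.4]
grip_width: 0.0174
finger_force: 62.8
```

```bash
python3 plan.py; python3 -c "
from workcell import *;print(observe()['moment'])"
```

```text
t 25.5 [ 0.4983 -0.094   0.1622] [-180.     0.2  161.7] w 0.0174 F [-3.7 -0.3 29.4] q [ 0.84  0.65 -1.09  1.94  0.7   0.99  0.67]
[-0.05293057  1.34430158  0.00361078]
```

>>> send_rows --increments '[[[0,0,-2.7],[0,0,0],-1],[[0,0,-2.7],[0,0,8],-1],[[0,0,-2.7],[0,0,16],-1],[[0,0,-2.7],[0,0,24],-1],[[0,0,-2.7],[0,0,32],-1],[[0,0,-2.7],[0,0,40],-1],[[0,0,-2.7],[0,0,48],-1],[[0,0,-2.7],[0,0,56],-1],[[0,0,-2.7],[0,0,64],-1],[[0,0,-2.7],[0,0,72],-1]]'

```text
clock: 26.5
position: [0.4974, -0.0942, 0.1634]
tool_rot: [3.141, 0.0, 1.566]
force: [1.1, -0.4, 0.8]
grip_width: 0.0172
finger_force: 59.1
```

>>> send_rows --increments '[[[0,0,0],[0,0,8],-1],[[0,0,0],[0,0,16],-1],[[0,0,0],[0,0,24],-1],[[0,0,0],[0,0,32],-1],[[0,0,0],[0,0,40],-1],[[0,0,0],[0,0,45],-1],[[0,0,0],[0,0,45],-1]]'

```text
clock: 27.2
position: [0.4972, -0.0941, 0.1634]
tool_rot: [3.141, 0.0, 0.785]
force: [0.0, -0.9, -0.6]
grip_width: 0.0168
finger_force: 58.9
```

```bash
python3 plan.py .497,-.094,.163,41; python3 -c "
from workcell import *;print(observe()['moment'])"
```

```text
t 27.2 [ 0.4972 -0.0941  0.1634] [180.   0.  45.] w 0.0168 F [ 0.  -0.9 -0.6] q [ 0.52  0.48 -0.6   1.95  0.37  0.81 -1.06]
.497,-.094,.163,41 [-0.1, -0.2, 0.4] [0.0, 0.0, 4.0]
[-0.10830699 -0.01177897 -0.04019946]
```

>>> send_rows --increments '[[[0,0,0],[0,0,4],-1],[[0,0,0],[0,0,4],-1],[[0,0,0],[0,0,4],-1],[[0,0,-15],[0,0,4],-1],[[0,0,-45],[0,0,4],-1],[[0,0,-45],[0,0,4],-1],[[0,0,-45],[0,0,4],-1]]'

```text
clock: 27.9
position: [0.4974, -0.0942, 0.2085]
tool_rot: [3.141, -0.0, 0.718]
force: [-0.5, -0.1, -1.0]
grip_width: 0.0174
finger_force: 58.8
```

```bash
python3 plan.py .453,-.0205,.208,166 .40,.357,.24,104; python3 cap.py g; python3 trim.py g top;python3 trim.py g scene
```

```text
t 27.9 [ 0.4974 -0.0942  0.2085] [180.   -0.   41.2] w 0.0174 F [-0.5 -0.1 -1. ] q [ 0.54  0.42 -0.61  1.91  0.3   0.91 -1.07]
.453,-.0205,.208,166 [15.1, -84.7, 0.4] [0.0, 0.0, -124.8]
.40,.357,.24,104 [223.7, -403.8, -31.8] [0.0, 0.0, -62.8]
```

```bash
python3 trim.py g top blue red;python3 trim.py g scene blue red
```

```text
blue dark c [-1.5  1.6] dot [ 8.9 11.7] 159 ang 52.7 rel dark 44.0 green [12.8 18.7] 430 ang 55.6
red dark c [0.  2.1] dot [-12.3   2.8] 584 ang 167.1 rel dark 176.7 green [13.8 17.6] 613 ang 51.9
blue dark c [-4.9  2. ] dot [10.7  1.3] 675 ang 7.1 rel dark -2.6 green [ 1.8 31.9] 139 ang 86.7
red dark c [-0.5  5.1] dot [-13.   2.] 602 ang 171.2 rel dark -166.2 green [ 3.3 30.2] 419 ang 83.8
```

>>> send_rows --increments '[[[15,-85,0],[0,0,-125],-1],[[15,-85,0],[0,0,-125],-1],[[15,-85,0],[0,0,-125],-1],[[15,-85,0],[0,0,-125],-1],[[15,-85,0],[0,0,-125],-1],[[15,-85,0],[0,0,-125],-1],[[15,-85,0],[0,0,-125],-1],[[15,-85,0],[0,0,-125],-1],[[15,-85,0],[0,0,-125],-1],[[15,-85,0],[0,0,-125],-1]]'

```text
clock: 29.0
position: [0.4524, -0.02, 0.2076]
tool_rot: [-3.141, -0.001, 2.224]
force: [0.3, -0.2, -0.2]
grip_width: 0.0172
finger_force: 59.0
```

```bash
python3 plan.py .453,-.0205,.208,166
```

```text
t 29.0 [ 0.4524 -0.02    0.2076] [-1.800e+02 -1.000e-01  1.274e+02] w 0.0172 F [ 0.3 -0.2 -0.2] q [ 0.71  0.43 -1.01  2.02  0.46  0.93  0.11]
.453,-.0205,.208,166 [-0.8, 0.2, -0.4] [-0.0, -0.1, -38.6]
```

>>> send_rows --increments '[[[0.5,0,0],[0,0,-41],-1],[[0.5,0,0],[0,0,-41],-1],[[0.5,0,0],[0,0,-41],-1],[[0.5,0,0],[0,0,-41],-1],[[0.5,0,0],[0,0,-41],-1],[[0.5,0,0],[0,0,-41],-1],[[0.5,0,0],[0,0,-41],-1]]'

```text
clock: 29.7
position: [0.4522, -0.0197, 0.2078]
tool_rot: [3.141, -0.001, 2.929]
force: [-0.3, 0.6, -0.5]
grip_width: 0.0171
finger_force: 59.0
```

```bash
python3 plan.py .453,-.0205,.163,169
```

```text
t 29.7 [ 0.4522 -0.0197  0.2078] [ 1.800e+02 -1.000e-01  1.678e+02] w 0.0171 F [-0.3  0.6 -0.5] q [ 0.82  0.51 -1.19  2.02  0.57  0.99  0.7 ]
.453,-.0205,.163,169 [-1.0, -0.7, 44.8] [0.0, -0.1, -1.2]
```

>>> send_rows --increments '[[[-1,-0.7,0],[0,0,-1.2],-1],[[-1,-0.7,20],[0,0,-1.2],-1],[[-1,-0.7,33],[0,0,-1.2],-1],[[-1,-0.7,37],[0,0,-1.2],-1],[[-1,-0.7,40],[0,0,-1.2],-1],[[-1,-0.7,42],[0,0,-1.2],-1],[[-1,-0.7,43.5],[0,0,-1.2],-1],[[-1,-0.7,44.5],[0,0,-1.2],-1],[[-1,-0.7,44.5],[0,0,-1.2],-1]]'

```text
clock: 30.6
position: [0.4534, -0.0206, 0.1639]
tool_rot: [-3.142, 0.0, 2.953]
force: [0.0, -0.0, -1.1]
grip_width: 0.0172
finger_force: 59.0
```

>>> send_rows --increments '[[[0,0,0],[0,0,8],-1],[[0,0,0],[0,0,16],-1],[[0,0,0],[0,0,24],-1],[[0,0,0],[0,0,32],-1],[[0,0,0],[0,0,40],-1],[[0,0,0],[0,0,48],-1],[[0,0,0],[0,0,56],-1],[[0,0,0],[0,0,64],-1],[[0,0,0],[0,0,72],-1],[[0,0,0],[0,0,80],-1]]'

```text
clock: 31.6
position: [0.4532, -0.0208, 0.1639]
tool_rot: [-3.142, 0.0, 1.551]
force: [0.5, -1.8, -0.7]
grip_width: 0.0172
finger_force: 59.0
```

>>> send_rows --increments '[[[0,0,0],[0,0,8],-1],[[0,0,0],[0,0,16],-1],[[0,0,0],[0,0,24],-1],[[0,0,0],[0,0,32],-1],[[0,0,0],[0,0,40],-1],[[0,0,0],[0,0,48],-1],[[0,0,0],[0,0,48],-1],[[0,0,0],[0,0,48],-1]]'

```text
clock: 32.4
position: [0.4535, -0.0204, 0.164]
tool_rot: [3.141, -0.0, 0.724]
force: [0.7, -0.3, 0.3]
grip_width: 0.0175
finger_force: 59.1
```

```bash
python3 plan.py .453,-.021,.163,41
```

```text
t 32.4 [ 0.4535 -0.0204  0.164 ] [180.   -0.   41.5] w 0.0175 F [ 0.7 -0.3  0.3] q [ 0.37  0.4  -0.57  2.08  0.32  0.75 -1.25]
.453,-.021,.163,41 [-0.8, 0.2, 1.0] [0.0, -0.0, 0.5]
```

>>> send_rows --increments '[[[0,0,-15],[0,0,0],-1],[[0,0,-50],[0,0,0],-1],[[0,0,-75],[0,0,0],-1],[[0,0,-75],[0,0,0],-1]]'

```text
clock: 32.8
position: [0.4547, -0.0204, 0.2415]
tool_rot: [3.138, -0.003, 0.723]
force: [1.2, 0.2, -1.3]
grip_width: 0.0169
finger_force: 59.0
```

```bash
python3 plan.py .42,.17,.24,120 .3987,.3571,.24,194.4;python3 cap.py h; python3 trim.py h top blue red; python3 trim.py h scene blue red
```

```text
t 32.8 [ 0.4547 -0.0204  0.2415] [179.8  -0.2  41.4] w 0.0169 F [ 1.2  0.2 -1.3] q [ 0.43  0.28 -0.62  2.    0.21  0.92 -1.15]
.42,.17,.24,120 [99.9, -165.7, 1.3] [0.3, -0.0, -78.6]
.3987,.3571,.24,194.4 [207.7, -320.2, 1.1] [0.3, 0.2, -153.0]
blue dark c [ 0.1 -0.1] dot [0. 0.] 0 ang 0.0 rel dark 133.6 green [0. 0.] 0 ang 0.0
red dark c [-0.7  1.3] dot [  2.8 -11.4] 936 ang -76.2 rel dark -74.6 green [13.9 17.8] 341 ang 52.1
blue dark c [-5.7  4.1] dot [9.9 5.7] 1041 ang 29.8 rel dark 5.7 green [ 2.8 31.1] 175 ang 84.9
red dark c [-3.4  3.1] dot [ 9.8 10.5] 306 ang 47.1 rel dark 29.3 green [ 3.4 30.2] 201 ang 83.6
```

>>> send_rows --increments '[[[100,-166,0],[0,0,-79],-1],[[100,-166,0],[0,0,-79],-1],[[100,-166,0],[0,0,-79],-1],[[100,-166,0],[0,0,-79],-1],[[100,-166,0],[0,0,-79],-1],[[100,-166,0],[0,0,-79],-1],[[100,-166,0],[0,0,-79],-1],[[100,-166,0],[0,0,-79],-1],[[100,-166,0],[0,0,-79],-1],[[100,-166,0],[0,0,-79],-1]]'

```text
clock: 33.9
position: [0.4188, 0.1701, 0.2378]
tool_rot: [-3.14, -0.001, 2.103]
force: [-0.2, 0.3, -1.4]
grip_width: 0.0173
finger_force: 59.0
```

```bash
python3 plan.py .3987,.3571,.24,194.4;python3 cap.py i; python3 trim.py i top blue red;python3 trim.py i scene blue red;  python3 - <<'E'
import cv2,numpy as np
L=[cv2.resize(cv2.imread(f"pics/rect_{n}_i.png"),(264,264)) for n in("blue_top","red_top")]
b=cv2.imread("pics/scene_i.png")[195:260,360:425]
cv2.imwrite("pics/i.png",np.hstack(L+[cv2.resize(b,(264,264),interpolation=2)]))
E
```

```text
t 33.9 [0.4188 0.1701 0.2378] [-1.799e+02 -1.000e-01  1.205e+02] w 0.0173 F [-0.2  0.3 -1.4] q [ 0.29  0.38 -1.    1.99  0.38  0.98 -0.37]
.3987,.3571,.24,194.4 [171.3, 77.6, -2.1] [-0.0, -0.1, -73.9]
blue dark c [ 12.7 -17.6] dot [-10.6   5.9] 1972 ang 151.1 rel dark 134.9 green [0. 0.] 0 ang 0.0
red dark c [0. 0.] dot [ 0.1 -0. ] 9471 ang -8.8 rel dark -8.8 green [0. 0.] 0 ang 0.0
blue dark c [-7.7  4.8] dot [9.  8.2] 1479 ang 42.5 rel dark 11.6 green [ 2.8 31. ] 260 ang 84.8
red dark c [-7.3  7.8] dot [ 9.1 10.1] 791 ang 47.9 rel dark 8.0 green [ 3.3 30.4] 414 ang 83.7
```

View pics/i.png

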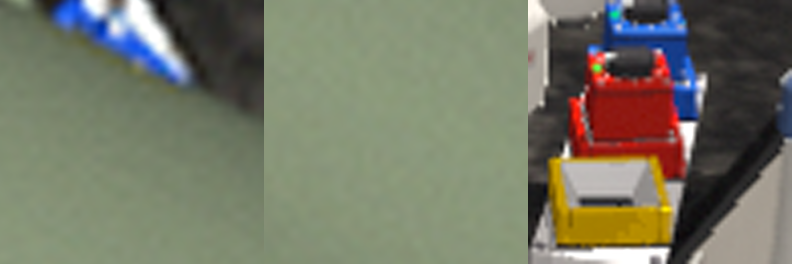

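>>> send_rows --increments '[[[171,77,0],[0,0,-74],-1],[[171,77,0],[0,0,-74],-1],[[171,77,0],[0,0,-74],-1],[[171,77,0],[0,0,-74],-1],[[171,77,0],[0,0,-74],-1],[[171,77,0],[0,0,-74],-1],[[171,77,0],[0,0,-74],-1],[[171,77,0],[0,0,-74],-1],[[171,77,0],[0,0,-74],-1],[[171,77,0],[0,0,-74],-1]]'

```text
clock: 35.0
position: [0.3995, 0.3567, 0.2382]
tool_rot: [3.142, -0.001, -2.895]
force: [0.6, -0.1, -0.7]
grip_width: 0.0171
finger_force: 59.0
```

>>> send_rows --increments '[[[0,0,0],[0,0,0],-1]]'

```text
clock: 35.1
position: [0.3996, 0.3567, 0.2384]
tool_rot: [-3.141, -0.001, -2.898]
force: [0.0, 0.6, -0.8]
grip_width: 0.0169
finger_force: 59.0
```

```bash
python3 plan.py .3987,.3571,.20,194.4;python3 cap.py j; python3 trim.py j top blue red
```

```text
t 35.1 [0.3996 0.3567 0.2384] [-180.    -0.  -166.1] w 0.0169 F [ 0.   0.6 -0.8] q [-0.    0.66 -1.25  1.79  0.67  1.2   0.36]
.3987,.3571,.20,194.4 [0.7, 0.6, 38.5] [-0.0, -0.0, -0.5]
blue dark c [0. 0.] dot [-1.5  0.1] 9471 ang 174.8 rel dark 174.8 green [0. 0.] 0 ang 0.0
red dark c [0. 0.] dot [ 0.3 -0.1] 9471 ang -15.8 rel dark -15.8 green [0. 0.] 0 ang 0.0
```

>>> send_rows --increments '[[[0.7,0.6,0],[0,0,-0.5],-1],[[0.7,0.6,50],[0,0,-0.5],-1],[[0.7,0.6,95],[0,0,-0.5],-1],[[0.7,0.6,125],[0,0,-0.5],-1],[[0.7,0.6,138],[0,0,-0.5],-1],[[0.7,0.6,144],[0,0,-0.5],-1],[[0.7,0.6,147.5],[0,0,-0.5],-1],[[0.7,0.6,147.5],[0,0,-0.5],-1]]'

```text
clock: 36.0
position: [0.3993, 0.3575, 0.0922]
tool_rot: [3.141, 0.001, -2.885]
force: [-0.1, 0.2, -1.0]
grip_width: 0.0172
finger_force: 59.1
```

>>> send_rows --increments '[[[0,0,0],[0,0,0],0],[[0,0,0],[0,0,0],1],[[0,0,0],[0,0,0],1],[[0,0,0],[0,0,0],1],[[0,0,0],[0,0,0],1],[[0,0,-50],[0,0,0],1],[[0,0,-100],[0,0,0],1],[[0,0,-140],[0,0,0],1]]'

```text
clock: 36.8
position: [0.3985, 0.3575, 0.2338]
tool_rot: [3.141, 0.0, -2.884]
force: [1.0, -0.4, 0.1]
grip_width: 0.0853
finger_force: 0.0
```

```bash
python3 plan.py .47,.17,.26,160 .50,-.10,.3,80 .42,-.36,.30,50
```

```text
t 36.8 [0.3985 0.3575 0.2338] [ 180.     0.  -165.3] w 0.0853 F [ 1.  -0.4  0.1] q [-0.01  0.66 -1.24  1.79  0.67  1.19  0.37]
.47,.17,.26,160 [-21.4, -199.5, -26.4] [0.1, 0.0, 34.7]
.50,-.10,.3,80 [18.3, -468.2, -66.6] [0.1, -0.0, 114.7]
.42,-.36,.30,50 [161.8, -699.3, -66.8] [0.0, -0.0, 144.7]
```

>>> send_rows --increments '[[[-21,-200,-26],[0,0,35],1],[[-21,-200,-26],[0,0,35],1],[[-21,-200,-26],[0,0,35],1],[[-21,-200,-26],[0,0,35],1],[[18,-468,-67],[0,0,115],1],[[18,-468,-67],[0,0,115],1],[[18,-468,-67],[0,0,115],1],[[18,-468,-67],[0,0,115],1],[[18,-468,-67],[0,0,115],1],[[18,-468,-67],[0,0,115],1]]'

```text
clock: 37.8
position: [0.5001, -0.1044, 0.2987]
tool_rot: [-3.141, 0.001, 1.888]
force: [0.7, 1.0, -0.0]
grip_width: 0.0851
finger_force: 0.0
```

>>> send_rows --increments '[[[0,0,0],[0,0,24],1],[[0,0,0],[0,0,24],1],[[0,0,0],[0,0,24],1]]'

```text
clock: 38.1
position: [0.5001, -0.1002, 0.2983]
tool_rot: [3.142, -0.0, 1.473]
force: [0.6, 0.3, -1.2]
grip_width: 0.0856
finger_force: 0.0
```

```bash
python3 plan.py .42,-.36,.30,60 .30,-.50,.28,40
```

```text
t 38.1 [ 0.5001 -0.1002  0.2983] [180.   -0.   84.4] w 0.0856 F [ 0.6  0.3 -1.2] q [ 0.77  0.37 -0.89  1.78  0.32  1.14 -0.32]
.42,-.36,.30,60 [-266.4, -54.4, -1.7] [0.0, -0.0, 24.4]
.30,-.50,.28,40 [-417.4, -160.1, 18.3] [0.0, -0.0, 44.4]
```

>>> send_rows --increments '[[[-266,-54,-1],[0,0,24],1],[[-266,-54,-1],[0,0,24],1],[[-266,-54,-1],[0,0,24],1],[[-266,-54,-1],[0,0,24],1],[[-266,-54,-1],[0,0,24],1],[[-266,-54,-1],[0,0,24],1],[[-417,-160,0],[0,0,44],1],[[-417,-160,0],[0,0,44],1],[[-417,-160,0],[0,0,44],1],[[-417,-160,0],[0,0,44],1]]'

```text
clock: 39.1
position: [0.3, -0.503, 0.2982]
tool_rot: [-3.141, 0.001, 0.707]
force: [0.5, 0.1, -0.9]
grip_width: 0.086
finger_force: 0.0
```

```bash
python3 plan.py ;python3 cap.py k; python3 trim.py k top blue red
python3 - <<'E'
from h import *
L=[cv2.resize(cv2.imread(f"pics/rect_{n}_k.png"),(380,380)) for n in("blue_top","red_top")]
t=cv2.imread("pics/top_k.png")[165:275,240:500];s=cv2.imread("pics/scene_k.png")[180:320,210:440]
o=np.hstack(L); bot=np.hstack([cv2.resize(t,(440,200),interpolation=2),cv2.resize(s,(320,200),interpolation=2)])
cv2.imwrite("pics/k.png",np.vstack([o,bot]))
E
```

```text
t 39.1 [ 0.3    -0.503   0.2982] [-1.80e+02  1.00e-01  4.05e+01] w 0.0860 F [ 0.5  0.1 -0.9] q [ 1.33  0.44 -0.57  1.6   0.25  1.17 -0.16]
blue dark c [-2.3  2.4] dot [8.4 9.1] 608 ang 47.2 rel dark 31.9 green [12.9 18.5] 730 ang 55.0
red dark c [-2.5  2.7] dot [9.1 9.9] 526 ang 47.6 rel dark 32.2 green [13.8 18. ] 567 ang 52.7
```

View pics/k.png

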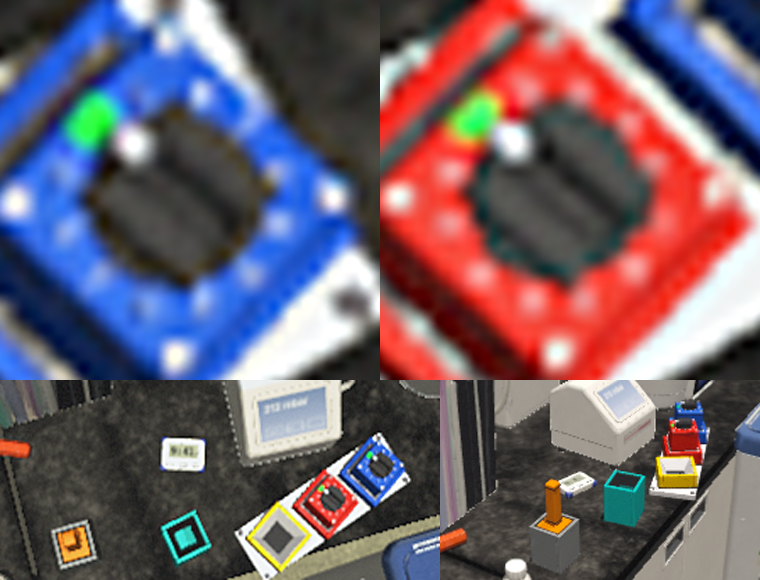

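Run:
```python
from h import *
c0=dict(blue=(.4980,-.0935),red=(.4530,-.0210))
cor=dict(blue=[(168,35),(333,195),(178,352),(15,200)],red=[(170,35),(335,190),(178,352),(20,197)])
dots=dict(blue=(134,146),red=(133,141)); dn=dict(blue=(8.4,9.1),red=(9.1,9.9)); gn=dict(blue=(12.9,18.5),red=(13.8,18.0))
def w(n,px,z):   # rect px -> world at z
    px=np.atleast_2d(px)-189.5; k=.0722/380
    X=np.c_[c0[n][0]-px[:,1]*k,c0[n][1]-px[:,0]*k,np.full(len(px),.0875)]
    return unproj("top",proj("top",X),z)[:,:2]
for n in c0:
    C=w(n,cor[n],.078); m=C.mean(0); d=C[0]+C[3]-C[1]-C[2]; yaw=np.degrees(np.arctan2(d[1],d[0]))
    for lab,D in(("eye",w(n,dots[n],.0875)[0]),("code",np.array(c0[n])+np.array(dn[n])/1e3)):
        v=D-m; print(n,m.round(4),"yaw %.1f"%yaw,lab,"pointer %.1f r %.1f"%(np.degrees(np.arctan2(v[1],v[0]))-yaw,1e3*np.hypot(*v)))
```

```text
blue [ 0.4987 -0.0932] yaw 46.4 eye pointer 6.9 r 12.7
blue [ 0.4987 -0.0932] yaw 46.4 code pointer 2.1 r 11.7
red [ 0.4537 -0.0205] yaw 46.2 eye pointer 4.0 r 13.3
red [ 0.4537 -0.0205] yaw 46.2 code pointer 1.9 r 12.6
```

Run:
```python
from h import *
a,b=[cv2.imread(f"pics/{f}.png") for f in("scene0","scene_k")]
def orange(i):
    h=cv2.cvtColor(i[240:320,270:315],cv2.COLOR_BGR2HSV); m=cv2.inRange(h,(8,150,100),(22,255,255)); y,x=np.nonzero(m); return x.mean().round(2),y.mean().round(2),y.min(),y.max(),len(x)
print(orange(a),orange(b))
```

```text
(np.float64(21.31), np.float64(30.25), np.int64(9), np.int64(47), 451) (np.float64(21.36), np.float64(30.29), np.int64(9), np.int64(47), 449)
```

The orange pixels match the first picture, so the tool is home. Both modules are seated and both pointers are in the band, so I'm handing in.

```bash
python3 -c "
from workcell import *
print(job_done())"
```

```text
the job is handed in; nothing more can be done
None
```

I handed the job in at about 39 s of the 210 s: the blue and red modules (no yellow was present) are plugged in, both trimmer pointers measure 2–7° from the green band's middle (the band is ±11.5°), and the tuning tool is back home in its grey stand. The judge's result was not shown.

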